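# Stand the solvent bottle in its holder and open the push-and-turn cap

## Robot

A 7-joint arm with a two-finger parallel gripper is mounted at the origin on a cart in front of the work surface, level with it; the furniture and walls round the work are solid. World frame = base frame: x ahead of the robot, y to its left, z up, the work surface at z = 0. Lengths are in m, angles in rad, forces in N, time in s.
With the tool pointing down it reaches from about 0.4 to 0.875 m from the base axis. Payload 19.3 kg.
Tool frame: the origin (TCP) lies at the very end of the fingers, on their centre line; the grasp point (between the pads) lies 19 mm behind it; z points along the fingers, y is the direction in which the jaws open and shut (so a half turn about z gives the same grasp; the last joint's range is limited). The gripper opens to 85 mm and grips with 20 to 120 N. Pads are 22 mm wide; open, the fingers measure 114 mm over their backs; the gripper's body (76 mm by 85 mm) begins 54 mm behind the grasp point. The pads swing forward as they close: fully open they stand 13 mm farther back than shut.
Start: joints at [-1.227, 0.521, -0.036, 1.599, 0.021, 1.021, -0.113], TCP at [0.251, 0.572, 0.231] pointing down, gripper open.
Joint ranges: [-2.91, 2.91], [-0.3, 2.13], [-1.5, 1.42], [0.17, 2.43], [-1.26, 4.41], [0.16, 1.93], [-2.52, 2.52]. Speed limits (rad/s): [1.89, 1.89, 2.39, 2.39, 3.01, 3.01, 3.01].

## Interface

Orientations are given as [roll, pitch, yaw] about the fixed x, y, z axes, in that order (R = Rz(yaw) Ry(pitch) Rx(roll)).
In Python, from workcell import bot, vision, job_done gives the robot as it stands.
- The arm moves only by the tool arm_command, never from a script. Its arguments are lists of equal length, an entry for each row: "gripper": the finger opening in cm, from 0 to 8.54; "slide": the shift along the tool's x, y, z in cm, a list of three; "turn": the turn, a rotation vector about the tool's x, y, z in degrees, a list of three. A call has 1 to 5 rows; each row is the pose to reach, as a shift and turn from the pose commanded when the call began, along the tool's axes at that moment; what a row does not reach only later rows make up. A row lasts 1/8 s, in which the tool goes at most 62.5 mm and 10.7 degrees, less where a joint would pass 70% of its speed; a pose out of reach is approached as far as the arm can. A call with a gripper value outside its range is refused whole. The fingers move at their own pace and stop on an object; "force" is the grip in N (left out, the last holds). Time passes only in rows, so rows that repeat a pose let the fingers close. It gives the time, the measured TCP pose, the force and the opening at its end, in the units of the state.
- bot.observe(): the state, without advancing time (a new reading comes with each control period).
- vision.grab_frame(name): name is "scene" or "top" or "wrist"; returns the picture (420x560x3 uint8, blue, green, red); there is no depth.
- vision.camera_model(name): a dict with "mtx" (3x3 intrinsics, pixels), "T" (4x4, takes a point from camera to world coordinates). Camera axes: x right, y down, z forward; pixel columns grow to the right and rows downward; lengths in m; the calibration is good to about 2 mm. The wrist camera is an equidistant fisheye: a pixel r from the principal point sees the ray r / f radians off the axis. A picture is of the moment at which its call begins: read the wrist's pose just before it. camera_model takes no time and is no camera call; for the wrist camera it gives the pose at the moment of the call.
- job_done(): hands the job in, once; it reports no verdict.
The state is a dict: "clock": time; "qpos": joint angles; "qd": joint speeds; "joint_efforts": joint torques, N m; "position": TCP position; "tool_rot": TCP orientation; "force": force on the tool from outside, world axes, zero at the start; "moment": the same for the moment, N m; "grip_width": finger opening in m.
Only numpy, scipy, OpenCV 4.12 (cv2) and the standard library are available. Lean on these libraries where they do the work, as an engineer would, in place of code of your own. Each camera call takes 0.05 s, during which the arm holds its last target. There are 200 camera calls.

## Task

Set the square solvent bottle upright into the square well of the bottle holder, fully home with its cap still on, so that it can neither tip nor turn. Then open its push-and-turn safety cap: press the cap down, keep it down while you twist it anticlockwise until it is free, and lift it off. Finish while still holding the cap in the gripper, a few centimetres straight above the mouth of the bottle; keep the bottle upright throughout, leave it home in the well, and do not disturb the other things on the table.

Things in the scene. Friction and masses are not known exactly. Their poses are not given: they have to be found in the camera images.
- bottle_center (a point): loose square white plastic bottle, 170 to 340 g: body 50 x 50 mm, 66 mm tall, edges rounded 5 mm, sloping shoulder to 77 mm, round neck above; 118 mm tall with the cap on. Starts upright on the table, z up. This point: on its axis, 52 mm above its underside. x and y are square to its flat sides; blank paper label on its -x side. With the cap locked on it can be lifted and carried by the cap.
- bottle_mouth (a point): centre of the mouth of the bottle's neck (under the cap), 104 mm above the bottle's underside; neck 27 mm across, with three lugs out to 36 mm across
- cap_center (a point): black ribbed round safety cap, 44 mm across, 28 mm tall, 32 g, a loose part locked on the bottle's neck at the start. This point: on its axis, half-way up, 14 mm above the skirt's lower edge, and 52 mm above bottle_center while locked. Below the skirt 13 mm of neck is free, and at the radius of the cap's side about 20 mm, for fingertips.
- cap_top (a point): centre of the cap's flat top. How it works: a sprung liner in the cap pushes it up, about 6 N at first, 12 N at 5 mm, where it bottoms. Unpressed, teeth let it turn only about 3 degrees. Pressed 4 mm or more it turns anticlockwise seen from above (positive about z); past 25 degrees it need not be pressed; 40 to 80 degrees from locked (aim at 60) it lifts straight off; a stop follows at 85.
- holder_well (a point): bottle holder, too heavy to move: grey cast foot 104 x 104 mm, a square steel sheet well in its middle. This point: centre of the well's floor, 14 mm above the table. Well 54 x 54 mm inside (2 mm to spare each side of the bottle), walls straight to 30 mm above its floor, then lips flared outwards up to 38 mm. x and y are square to its walls; the bottle fits in any of the four quarter turns.
- cotton_buds_1: open clear tub of cotton buds, 77 mm across, 80 mm tall; bystander; origin at the centre of its underside
- paste_jar_0: round white paste jar with a smooth lid, 57 mm across, 75 mm tall; bystander; origin at the centre of its underside
- paste_jar_1: round white paste jar with a smooth lid, 49 mm across, 60 mm tall; bystander; origin at the centre of its underside
- brush_0: flat brush with an orange wooden handle, 199 x 32 x 12 mm, lying between bottle and holder; bystander; origin at the centre of its underside
- tweezers: steel tweezers, 131 x 20 x 9 mm, lying flat; bystander; origin at the centre of its underside
- loupe: black stand loupe, 43 mm across, 38 mm tall; bystander; origin at the centre of its underside
- eraser: eraser in a sleeve, 55 x 25 x 14 mm; bystander; origin at the centre of its underside
Mind the look-alikes: they are no part of the job. What is shaped like the part that bears cap_center but turquoise is not meant.

How it is judged:
By the outcome, as a careful person would: the job done as asked, in the order asked, and still so for the second after the job is handed in, while the arm keeps its last pose, push and grip.
It also fails if it takes over 48 s, if anything falls off the work surface, if the arm or the gripper's body presses on something with over 40 N, if the wrist force passes 120 N, or if a joint passes its speed limit or range.

## Working session

There is one attempt and no reset: what is moved stays moved. The work goes in short steps, Python scripts to look and compute and a tool call to move; the robot and the scene stay as the last step left them, time stands still between calls to the robot, and variables do not carry over. Pictures are saved under pics/ and viewed, about 8 in all and at most 12, crops included, and the job is handed in when it is done.

Besides the shell and the picture viewer there is one more tool, called as name(argument=value, ...) on one line, values as JSON. arm_command: Moves the arm, as the interface text tells. Its arguments: {"type":"object","properties":{"gripper":{"type":"array","items":{"type":"number"}},"slide":{"type":"array","items":{"type":"array","items":{"type":"number"}}},"turn":{"type":"array","items":{"type":"array","items":{"type":"number"}}},"force":{"type":"number"}},"required":["gripper","slide","turn"]}

```bash
mkdir -p pics; cat > h.py <<'E'
import numpy as np, cv2
from workcell import bot, vision, job_done
from scipy.spatial.transform import Rotation as R
def ray(cam,u,v,m=None):
    m=m or vision.camera_model(cam);K=np.array(m["mtx"]);T=np.array(m["T"])
    d=np.array([(u-K[0,2])/K[0,0],(v-K[1,2])/K[1,1],1.])
    if cam=="wrist":
        r=np.hypot(d[0],d[1]);d=np.array([d[0]/r*np.sin(r),d[1]/r*np.sin(r),np.cos(r)]) if r>1e-9 else d
    return T[:3,3],T[:3,:3]@d
def onz(cam,u,v,z,m=None):
    o,d=ray(cam,u,v,m);return o+d*(z-o[2])/d[2]
def proj(cam,p,m=None):
    m=m or vision.camera_model(cam);K=np.array(m["mtx"]);T=np.array(m["T"])
    c=T[:3,:3].T@(np.array(p)-T[:3,3])
    if cam=="wrist":
        r=np.hypot(c[0],c[1]);t=np.arctan2(r,c[2]);c=np.array([c[0]/r*t,c[1]/r*t,1])
    c=c/c[2];return (K@c)[:2]
E
python3 - <<'E'
from h import *
for n in("scene","top"):
    f=vision.grab_frame(n);cv2.imwrite(f"pics/{n}0.png",f);m=vision.camera_model(n);print(n,np.round(m["mtx"],1).tolist(),np.round(m["T"],3).tolist())
print(bot.observe())
E
```

```text
scene [[396.0, 0.0, 276.8], [0.0, 396.0, 210.5], [0.0, 0.0, 1.0]] [[0.849, -0.269, 0.455, 0.129], [-0.528, -0.471, 0.707, -0.607], [0.024, -0.84, -0.542, 0.619], [0.0, 0.0, 0.0, 1.0]]
top [[479.7, 0.0, 279.7], [0.0, 479.7, 214.1], [0.0, 0.0, 1.0]] [[0.007, -0.986, 0.168, 0.343], [-1.0, -0.011, -0.026, 0.081], [0.027, -0.168, -0.985, 1.398], [0.0, 0.0, 0.0, 1.0]]
{'clock': 0.1, 'qpos': array([-1.22721016,  0.52193972, -0.03632775,  1.59991134,  0.02118369,
        1.0210819 , -0.11283659]), 'qd': array([ 0.00153621, -0.0011899 ,  0.00169523,  0.00048294, -0.00012769,
       -0.00143806,  0.0007793 ]), 'joint_efforts': array([ 2.95135171e-03, -9.28485847e+01,  1.98392473e+00, -3.70529616e+01,
        1.82328274e-02,  5.33243845e-03, -2.82636404e-05]), 'position': array([0.25121279, 0.57198969, 0.23080663]), 'tool_rot': array([-3.14063790e+00,  5.10012901e-05,  2.72774997e+00]), 'force': array([ 0.65813634, -0.47958755,  0.55447262]), 'moment': array([ 0.01736357,  0.01179642, -0.01998187]), 'grip_width': 0.08524309684927722}
```

View pics/scene0.png

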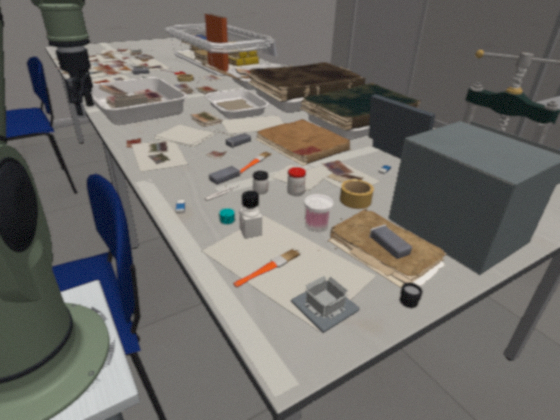

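View pics/top0.png

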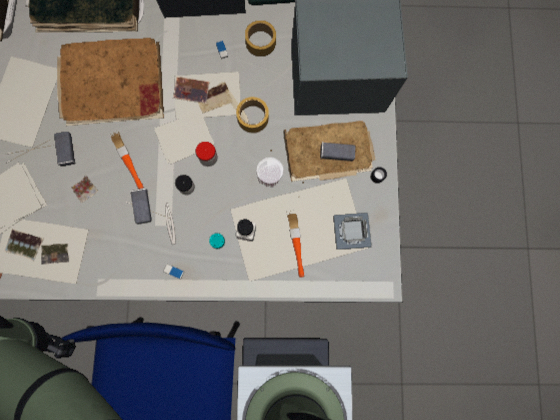

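Top view: the bottle is at (245,228), with a black cap on a white square body. The holder is at (352,231), with the brush between them at (296,245). Things that could be mistaken for the cap are the turquoise cap (217,241), the black-lidded jar (184,184) and the red-lidded jar (205,152). By its description I choose (245,228), which is (250,199) in the scene view.

```bash
python3 - <<'E'
from h import *
t=cv2.imread("pics/top0.png");s=cv2.imread("pics/scene0.png")
a=cv2.resize(t[195:285,210:390],None,fx=4,fy=4,interpolation=cv2.INTER_CUBIC)
b=cv2.resize(s[180:330,220:370],None,fx=2.4,fy=2.4,interpolation=cv2.INTER_CUBIC)
b=cv2.copyMakeBorder(b[:240],0,0,0,720-360,cv2.BORDER_CONSTANT);b[:, 360:]=cv2.resize(s[270:340,280:385],(360,240),interpolation=cv2.INTER_CUBIC)
cv2.imwrite("pics/c1.png",np.vstack([a,b])[:600])
def blob(im,m,seed,name):
    n,l,st,c=cv2.connectedComponentsWithStats(m.astype(np.uint8))
    i=min(range(1,n),key=lambda i:np.hypot(*(c[i]-seed))+ (1e3 if st[i,4]<20 else 0));print(name,c[i].round(1),st[i]);return c[i],(l==i)
bt=t.max(2)<75; bs=s.max(2)<70
ct,_=blob(t,bt,(245,228),"cap top");cs,_=blob(s,bs,(250,199),"cap scene")
print("cap top z=.118",onz("top",*ct,.115),"scene .104",onz("scene",*cs,.104))
o1,d1=ray("top",*ct);o2,d2=ray("scene",*cs)
A=np.stack([d1,-d2],1);x=np.linalg.lstsq(A,o2-o1,rcond=None)[0];print("tri",o1+d1*x[0],o2+d2*x[1])
hsv=cv2.cvtColor(t,cv2.COLOR_BGR2HSV)
hold=((hsv[...,2]<160)&(hsv[...,1]>25)&(hsv[...,0]>85)&(hsv[...,0]<130))
c,m=blob(t,hold,(352,231),"holder");
pts=np.argwhere(m)[:,::-1].astype(np.float32)
w=np.array([onz("top",*p,.012)[:2] for p in cv2.convexHull(pts)[:,0]],np.float32);print("holder rect",cv2.minAreaRect(w*1000))
E
```

```text
cap top [244.8 226.9] [238 219  15  17 198]
cap scene [249.9 198.9] [242 191  16  17 237]
cap top z=.118 [0.5263809  0.14167738 0.115     ] scene .104 [0.53097922 0.14320767 0.104     ]
tri [0.52778847 0.14214213 0.10512885] [0.52989815 0.14118823 0.10538477]
holder [349.7 232.5] [334 213  37  36 453]
holder rect ((533.42236328125, -166.76954650878906), (99.65360260009766, 99.98939514160156), 4.76725959777832)
```

View pics/c1.png

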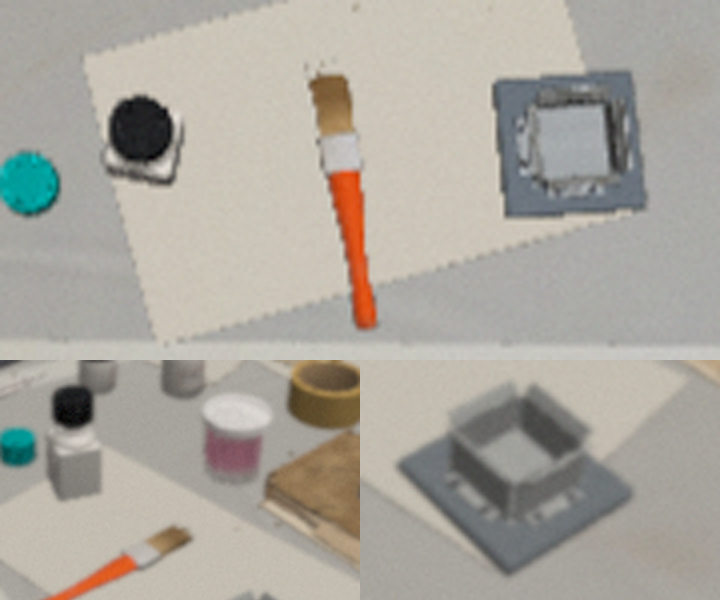

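The crop confirms my choice: the black cap sits on the white square body (crop 142,130), the turquoise part is separate (28,183), and the holder is at (570,143). Rays from the two views cross at cap (0.529, 0.142, 0.105), against an expected height of 0.104. The holder foot measures 100x100 mm against 104. Next I move above the bottle.

arm_command(gripper=[8.5, 8.5, 8.5, 8.5, 8.5], slide=[[-6, -4, 0], [-12, -8, 0], [-18, -12, 0], [-24, -16, 0], [-30, -20, 0]], turn=[[0, 0, 10], [0, 0, 20], [0, 0, 30], [0, 0, 40], [0, 0, 50]])

```text
clock: 0.72
position: [0.4204, 0.3071, 0.2313]
tool_rot: [3.142, -0.0, 1.85]
force: [0.7, 0.0, 1.2]
grip_width: 0.085
```

```bash
cat >> h.py <<'E'
def go(x,y,z,yaw):
    s=bot.observe();Rm=R.from_euler("xyz",s["tool_rot"]).as_matrix()
    d=Rm.T@(np.array([x,y,z])-s["position"]);dy=(yaw-np.degrees(s["tool_rot"][2])+180)%360-180
    print("t",round(s["clock"],2),"pos",s["position"].round(4),"rpy",np.degrees(s["tool_rot"]).round(2),"q7",s["qpos"][6].round(2),"F",s["force"].round(1),"w",round(s["grip_width"],4))
    print("slide cm",(d*100).round(2),"turn z",round(-dy,2))
E
python3 -c "
from h import *
go(.529,.142,.231,77)"
```

```text
t 0.72 pos [0.4204 0.3071 0.2313] rpy [ 1.8000e+02 -1.0000e-02  1.0597e+02] q7 -0.36 F [0.7 0.  1.2] w 0.085
slide cm [-18.86   5.9    0.03] turn z 28.97
```

arm_command(gripper=[8.5, 8.5], slide=[[0, 0, 0], [0, 0, 0]], turn=[[0, 0, 0], [0, 0, 0]])

```text
clock: 0.98
position: [0.4194, 0.3092, 0.2312]
tool_rot: [-3.141, -0.0, 1.856]
force: [-0.0, 0.6, -0.2]
grip_width: 0.0848
```

```bash
python3 -c "
from h import *
go(.529,.142,.231,77)"
```

```text
t 0.97 pos [0.4194 0.3092 0.2312] rpy [-1.7998e+02 -1.0000e-02  1.0633e+02] q7 -0.36 F [-0.   0.6 -0.2] w 0.0848
slide cm [-1.913e+01  5.810e+00  1.000e-02] turn z 29.33
```

arm_command(gripper=[8.5, 8.5, 8.5, 8.5, 8.5], slide=[[-5, 1.5, 0], [-10, 3.0, 0], [-15, 4.6, 0], [-19.1, 5.8, 0], [-19.1, 5.8, 0]], turn=[[0, 0, 10], [0, 0, 20], [0, 0, 29.3], [0, 0, 29.3], [0, 0, 29.3]])

```text
clock: 1.6
position: [0.5299, 0.1403, 0.2311]
tool_rot: [3.141, 0.001, 1.342]
force: [0.1, 0.7, -0.1]
grip_width: 0.0847
```

```bash
python3 - <<'E'
from h import *
go(.529,.142,.231,77)
f=vision.grab_frame("wrist");m=vision.camera_model("wrist")
print(np.round(m["mtx"],1).tolist(),np.round(m["T"],4).tolist(),proj("wrist",(.529,.142,.118),m))
cv2.imwrite("pics/w1.png",f);np.save("w1.npy",m,allow_pickle=True)
E
```

```text
t 1.6 pos [0.5299 0.1403 0.2311] rpy [1.7998e+02 5.0000e-02 7.6900e+01] q7 -0.41 F [ 0.1  0.7 -0.1] w 0.0847
slide cm [ 0.15 -0.13  0.01] turn z -0.1
[[325.2, 0.0, 273.2], [0.0, 325.2, 209.6], [0.0, 0.0, 1.0]] [[0.9744, -0.2167, -0.0596, 0.543], [-0.2247, -0.9409, -0.2534, 0.2071], [-0.0012, 0.2603, -0.9655, 0.3739], [0.0, 0.0, 0.0, 1.0]] [274.7994217  206.73133951]
```

View pics/w1.png

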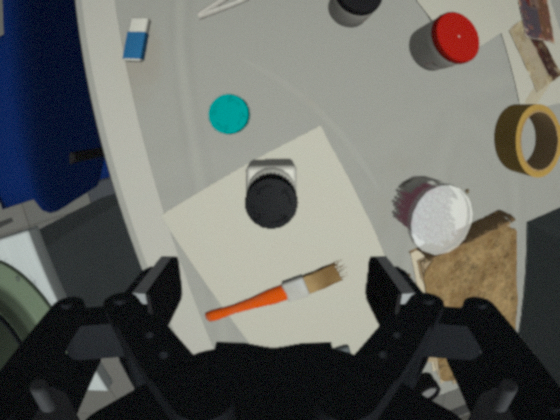

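Wrist view: black cap at (271,200) with the bottle shoulder just above it at (271,170). The bottle is nearly square to the picture. I'll measure the cap centre and the bottle's yaw.

```bash
python3 - <<'E'
from h import *
m=np.load("w1.npy",allow_pickle=True).item();f=cv2.imread("pics/w1.png")
roi=np.zeros(f.shape[:2],bool);roi[140:240,225:320]=1
k=((f.max(2)<75)&roi).astype(np.uint8)
c=max(cv2.findContours(k,0,1)[0],key=cv2.contourArea)
print("contour box",cv2.boundingRect(c),cv2.minEnclosingCircle(c),cv2.fitEllipse(c))
P=[onz("wrist",*p,.118,m)[:2] for p in cv2.convexHull(c)[:,0]]
(x,y),r=cv2.minEnclosingCircle(np.array(P,np.float32));print("cap at z=.118 circle",x,y,r)
crop=cv2.resize(f[145:240,225:320],None,fx=6,fy=6,interpolation=cv2.INTER_CUBIC);cv2.imwrite("pics/w1c.png",crop)
E
```

```text
contour box (246, 174, 51, 54) ((270.5, 200.5), 26.879459381103516) ((270.5732421875, 200.49928283691406), (49.85124588012695, 53.366180419921875), 0.20909827947616577)
cap at z=.118 circle 0.5265457630157471 0.14749789237976074 0.022478966042399406
```

View pics/w1c.png

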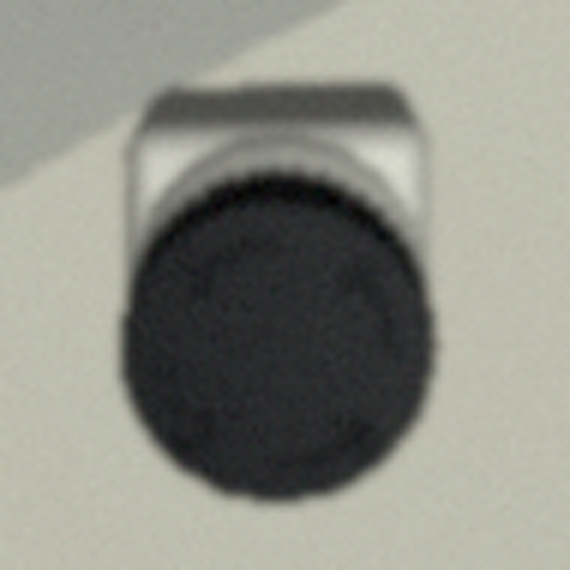

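```bash
python3 - <<'E'
from h import *
go(.5265,.1465,.231,77)
m=vision.camera_model("wrist");f=vision.grab_frame("wrist")
cv2.imwrite("pics/w2.png",f);np.save("w2.npy",m,allow_pickle=True)
g=lambda c,r:(225+c/6,145+r/6)
m1=np.load("w1.npy",allow_pickle=True).item()
for a,b,z in((g(150,128),g(410,130),.066),(g(150,88),g(405,88),.002),(g(130,160),g(133,240),.066),(g(427,160),g(424,240),.066)):
    A=onz("wrist",*a,z,m1);B=onz("wrist",*b,z,m1);d=B-A;print("edge",A.round(4),B.round(4),np.degrees(np.arctan2(d[1],d[0])).round(1))
roi=np.zeros(f.shape[:2],bool);roi[140:240,225:320]=1
k=((f.max(2)<75)&roi).astype(np.uint8);c=max(cv2.findContours(k,0,1)[0],key=cv2.contourArea)
# near (lower) part of the outline is the flat top's rim
h=cv2.convexHull(c)[:,0];e=cv2.fitEllipse(c)
P=np.array([onz("wrist",*p,.118,m)[:2] for p in c[:,0] if p[1]>205])
from scipy.optimize import least_squares
s=least_squares(lambda q:np.hypot(*(P-q).T)-.022,P.mean(0)).x;print(e[0],"rim fit",s, "body centre from edges below")
E
```

```text
t 1.65 pos [0.529  0.1421 0.231 ] rpy [-1.7997e+02  1.0000e-02  7.7010e+01] q7 -0.41 F [-0.3  0.8  0.8] w 0.085
slide cm [ 0.37 -0.35 -0.  ] turn z 0.01
edge [0.512  0.1729 0.066 ] [0.5522 0.1633 0.066 ] -13.4
edge [0.5074 0.1733 0.002 ] [0.5549 0.1624 0.002 ] -13.0
edge [0.5077 0.1686 0.066 ] [0.505  0.1559 0.066 ] -101.8
edge [0.5538 0.158  0.066 ] [0.5506 0.1454 0.066 ] -104.3
(272.279052734375, 202.4055938720703) rim fit [0.52787356 0.14603988] body centre from edges below
```

Bottle yaw is -13.2°, and the cap is at about (0.528, 0.145). Jaws at yaw 77 are square to the body. Now I descend and grip.

arm_command(gripper=[8.5, 8.5, 8.5, 8.5, 8.5], slide=[[0.3, -0.2, 4], [0.3, -0.2, 8], [0.3, -0.2, 12], [0.3, -0.2, 14.5], [0.3, -0.2, 14.5]], turn=[[0, 0, 0], [0, 0, 0], [0, 0, 0], [0, 0, 0], [0, 0, 0]])

```text
clock: 2.33
position: [0.5261, 0.1466, 0.0849]
tool_rot: [-3.139, 0.001, 1.346]
force: [0.1, -1.1, 0.8]
grip_width: 0.0848
```

```bash
python3 - <<'E'
from h import *
go(.528,.1455,.086,77)
m=vision.camera_model("wrist");f=vision.grab_frame("wrist")
cv2.imwrite("pics/w3.png",f)
print(proj("wrist",(.528,.145,.118),m))
for dx,dy in((.022,0),(-.022,0),(0,.022),(0,-.022)):
    cv2.circle(f,tuple(int(v) for v in proj("wrist",(.528+dx,.145+dy,.118),m)),2,(0,0,255),-1)
cv2.imwrite("pics/w3b.png",f)
E
```

```text
t 2.33 pos [0.5261 0.1466 0.0849] rpy [-1.7983e+02  7.0000e-02  7.7140e+01] q7 -0.33 F [ 0.1 -1.1  0.8] w 0.0848
slide cm [-0.07  0.21 -0.11] turn z 0.14
[281.36177829 303.47577963]
```

View pics/w3b.png

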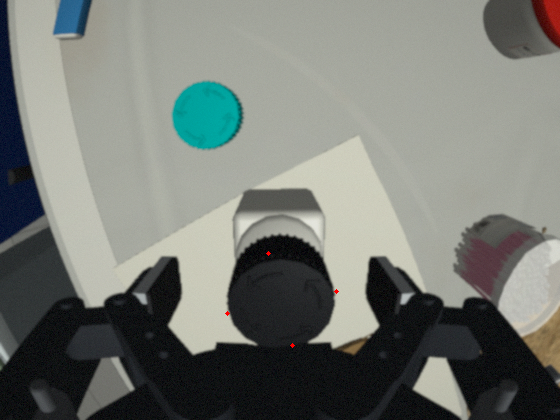

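The cap is centred at (282,303), matching the prediction (281,303). The fingertips are at (178,270) and (368,270), either side of it. Now I close the gripper.

arm_command(gripper=[8.5, 6, 4.5, 3.5, 3.5], slide=[[0, 0.1, 0], [0, 0.1, 0], [0, 0.1, 0], [0, 0.1, 0], [0, 0.1, 0]], turn=[[0, 0, 0], [0, 0, 0], [0, 0, 0], [0, 0, 0], [0, 0, 0]], force=60)

```text
clock: 3.0
position: [0.529, 0.1452, 0.0867]
tool_rot: [3.141, -0.001, 1.344]
force: [-0.4, 0.6, 6.9]
grip_width: 0.0429
```

arm_command(gripper=[3.5, 3.5, 3.5], slide=[[0, 0, 0], [0, 0, 0], [0, 0, 0]], turn=[[0, 0, 0], [0, 0, 0], [0, 0, 0]])

```text
clock: 3.38
position: [0.529, 0.1452, 0.0867]
tool_rot: [3.141, -0.001, 1.344]
force: [0.1, 0.6, 6.1]
grip_width: 0.0428
```

```bash
python3 - <<'E'
from h import *
go(.528,.1455,.086,77)
m=vision.camera_model("wrist");f=vision.grab_frame("wrist")
cv2.imwrite("pics/w4.png",f)
k=(f.max(2)<75).astype(np.uint8)
E
```

```text
t 3.38 pos [0.529  0.1452 0.0867] rpy [ 1.7996e+02 -3.0000e-02  7.6990e+01] q7 -0.33 F [0.1 0.6 6.1] w 0.0428
slide cm [ 0.01 -0.1   0.07] turn z -0.01
```

arm_command(gripper=[3.5, 3.5, 3.5, 3.5, 3.5], slide=[[0, 0, -1], [0, 0, -3], [0, 0, -6], [0, 0, -9], [0, 0, -9]], turn=[[0, 0, 0], [0, 0, 0], [0, 0, 0], [0, 0, 0], [0, 0, 0]])

```text
clock: 4.05
position: [0.5294, 0.1453, 0.1784]
tool_rot: [3.139, -0.002, 1.344]
force: [1.0, -0.1, -2.9]
grip_width: 0.0429
```

```bash
python3 - <<'E'
from h import *
go(.533,-.08,.177,95)
f=vision.grab_frame("wrist");f2=vision.grab_frame("scene")
cv2.imwrite("pics/w5.png",np.hstack([cv2.resize(f,None,fx=.75,fy=.75),cv2.resize(f2[130:340,180:380],(380,315))[:, :380]]))
E
```

```text
t 4.05 pos [0.5294 0.1453 0.1784] rpy [ 1.7985e+02 -1.2000e-01  7.6990e+01] q7 -0.38 F [ 1.  -0.1 -2.9] w 0.0429
slide cm [-21.87   5.42   0.11] turn z -18.01
```

View pics/w5.png

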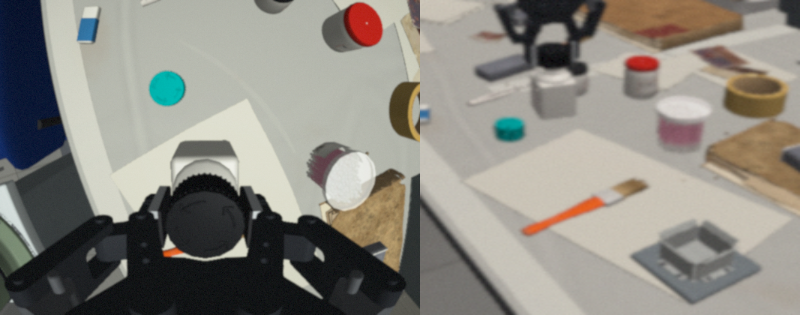

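The bottle is held upright, with the cap between the pads at (205,222), and the scene inset shows it hanging straight. The wrist camera looks toward tool +x, so I'll pass beyond the holder (y = -0.27) to measure the holder accurately before inserting.

arm_command(gripper=[3.5, 3.5, 3.5, 3.5, 3.5], slide=[[-2, 0.5, 0], [-6, 1.5, 0], [-11, 2.6, -0.5], [-16, 3.8, -1], [-21, 5.0, -1]], turn=[[0, 0, 0], [0, 0, -3], [0, 0, -6], [0, 0, -9], [0, 0, -12]])

```text
clock: 4.78
position: [0.5293, -0.0734, 0.1859]
tool_rot: [-3.141, 0.0, 1.554]
force: [1.4, 0.8, -2.5]
grip_width: 0.0429
```

```bash
python3 -c "
from h import *
go(.533,-.27,.188,95)"
```

```text
t 4.78 pos [ 0.5293 -0.0734  0.1859] rpy [-1.7995e+02  2.0000e-02  8.9050e+01] q7 0.2 F [ 1.4  0.8 -2.5] w 0.0429
slide cm [-19.65   0.7   -0.21] turn z -5.95
```

arm_command(gripper=[3.5, 3.5, 3.5, 3.5, 3.5], slide=[[-5, 0.2, 0], [-10, 0.3, 0], [-15, 0.5, 0], [-19, 0.7, 0], [-19, 0.7, 0]], turn=[[0, 0, -2], [0, 0, -4], [0, 0, -6], [0, 0, -6], [0, 0, -6]])

```text
clock: 5.4
position: [0.5317, -0.2652, 0.1852]
tool_rot: [-3.14, 0.001, 1.653]
force: [-0.0, 0.6, -2.8]
grip_width: 0.0431
```

arm_command(gripper=[3.5, 3.5], slide=[[0, 0, 0], [0, 0, 0]], turn=[[0, 0, 0], [0, 0, 0]])

```text
clock: 5.65
position: [0.5336, -0.26, 0.186]
tool_rot: [-3.141, -0.001, 1.659]
force: [-0.4, 1.2, -2.7]
grip_width: 0.0431
```

```bash
python3 - <<'E'
from h import *
go(.533,-.167,.188,95)
m=vision.camera_model("wrist");f=vision.grab_frame("wrist");cv2.imwrite("pics/w6.png",f);np.save("w6.npy",m,allow_pickle=True)
print(proj("wrist",(.533,-.167,.014),m))
E
```

```text
t 5.65 pos [ 0.5336 -0.26    0.186 ] rpy [-1.7997e+02 -3.0000e-02  9.5050e+01] q7 0.63 F [-0.4  1.2 -2.7] w 0.0431
slide cm [ 9.27  0.76 -0.2 ] turn z 0.05
[282.32339527  97.51379582]
```

View pics/w6.png

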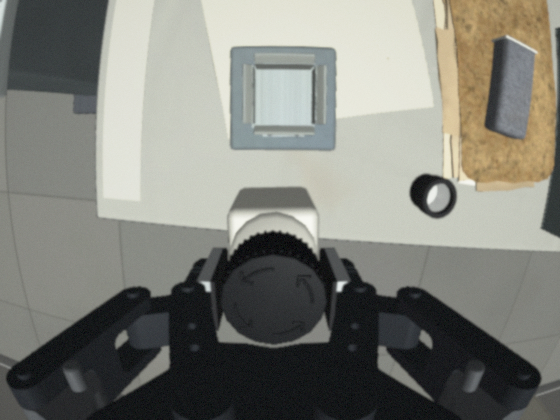

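The holder foot is sharp at (231–337, 47–150), and the bottle hangs square at (274,230). I'll fit the foot for centre and yaw, and measure the held cap the same way.

```bash
python3 - <<'E'
from h import *
m=np.load("w6.npy",allow_pickle=True).item();f=cv2.imread("pics/w6.png")
h=cv2.cvtColor(f,cv2.COLOR_BGR2HSV);print("foot hsv",h[100,236],h[140,280],"table",h[165,280])
roi=np.zeros(f.shape[:2],bool);roi[35:165,215:350]=1
k=((h[...,1]>38)&(h[...,0]>85)&(h[...,0]<125)&(h[...,2]<170)&roi).astype(np.uint8)
c=max(cv2.findContours(k,0,1)[0],key=cv2.contourArea);print(cv2.boundingRect(c))
for z in(.008,.012,.014):
    P=np.array([onz("wrist",*p,z,m)[:2]*1000 for p in cv2.convexHull(c)[:,0].astype(float)],np.float32);print(z,cv2.minAreaRect(P))
# well rim/floor: bright floor
kf=((h[...,2]>185)&roi);kf[:66]=0;kf[127:]=0;kf[:,:252]=0;kf[:,318:]=0
k2=cv2.morphologyEx(kf.astype(np.uint8),cv2.MORPH_OPEN,np.ones((3,3)))
c2=max(cv2.findContours(k2,0,1)[0],key=cv2.contourArea);P=np.array([onz("wrist",*p,.014,m)[:2]*1000 for p in cv2.convexHull(c2)[:,0].astype(float)],np.float32);print("floor",cv2.boundingRect(c2),cv2.minAreaRect(P))
# held cap: lower rim
tz=.186+.019+.014
k3=((f.max(2)<75)).astype(np.uint8);g=f.copy()
p=bot.observe()["position"]
print("axis top proj",proj("wrist",(p[0],p[1],tz),m))
cx=[]
for a in np.radians(range(0,360,30)):
    u=proj("wrist",(p[0]+.022*np.cos(a),p[1]+.022*np.sin(a),tz),m);cv2.circle(g,tuple(int(round(v)) for v in u),1,(0,0,255),-1)
for a in np.radians([45,135,225,315]):
    q=np.array([.025*np.cos(a),.025*np.sin(a)])*2**.5
    a0=np.radians(5);q=np.array([[np.cos(a0),-np.sin(a0)],[np.sin(a0),np.cos(a0)]])@q
    u=proj("wrist",(p[0]+q[0],p[1]+q[1],tz-.118+.066),m);cv2.circle(g,tuple(int(round(v)) for v in u),1,(0,255,0),-1)
cv2.drawContours(g,[c],-1,(255,0,255),1);cv2.drawContours(g,[c2],-1,(0,255,255),1)
cv2.imwrite("pics/w6b.png",cv2.resize(g[35:355,170:390],None,fx=1.85,fy=1.85,interpolation=cv2.INTER_CUBIC))
E
```

```text
foot hsv [ 88  23 155] [ 96  32 160] table [ 42  16 205]
(326, 145, 1, 1)
0.008 ((580.4816284179688, -208.89602661132812), (0.0, 0.0), 0.0)
0.012 ((579.8165283203125, -208.7069091796875), (0.0, 0.0), 0.0)
0.014 ((579.4840087890625, -208.6123504638672), (0.0, 0.0), 0.0)
floor (256, 70, 55, 55) ((533.568603515625, -165.96505737304688), (51.85511016845703, 53.105342864990234), 5.256885528564453)
axis top proj [275.60569326 301.42948547]
```

View pics/w6b.png

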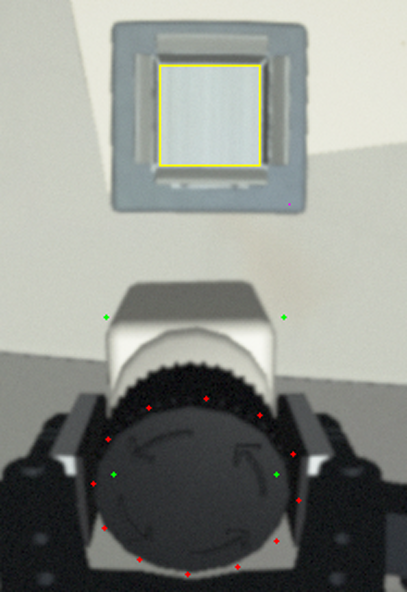

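The well floor centre is (0.5336, -0.166) at yaw 5.3°, and its size of 52x53 mm matches the 54 given. The held bottle sits about 1 mm to -x of the tool axis. Next I move over the well, then descend.

arm_command(gripper=[3.5, 3.5, 3.5, 3.5, 3.5], slide=[[3, 0.3, 0], [6.5, 0.6, 0], [9.4, 0.9, 0.5], [9.4, 0.9, 2], [9.4, 0.9, 3]], turn=[[0, 0, -0.3], [0, 0, -0.3], [0, 0, -0.3], [0, 0, -0.3], [0, 0, -0.3]])

```text
clock: 6.32
position: [0.5343, -0.1664, 0.1556]
tool_rot: [-3.141, 0.0, 1.664]
force: [-0.1, -0.5, -2.3]
grip_width: 0.043
```

arm_command(gripper=[3.5, 3.5], slide=[[0, 0, 0], [0, 0, 0]], turn=[[0, 0, 0], [0, 0, 0]])

```text
clock: 6.58
position: [0.5345, -0.1672, 0.1565]
tool_rot: [3.142, 0.0, 1.662]
force: [1.2, -0.4, -2.5]
grip_width: 0.0428
```

```bash
python3 - <<'E'
from h import *
go(.5346,-.1655,.1007,95.4)
f=vision.grab_frame("wrist");g=vision.grab_frame("scene")
cv2.imwrite("pics/w7.png",np.hstack([cv2.resize(f[140:380,140:420],None,fx=1.5,fy=1.5),cv2.resize(g[190:340,250:400],(360,360),interpolation=cv2.INTER_CUBIC)]))
E
```

```text
t 6.58 pos [ 0.5345 -0.1672  0.1565] rpy [1.7999e+02 2.0000e-02 9.5240e+01] q7 0.48 F [ 1.2 -0.4 -2.5] w 0.0428
slide cm [0.17 0.02 5.58] turn z -0.16
```

View pics/w7.png

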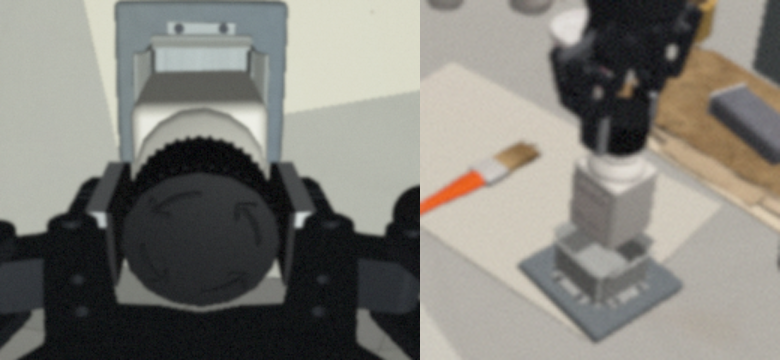

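Bottle (135–267) and holder (117–287) share a centre line, and the scene inset shows the bottle straight over the well. I descend slowly.

arm_command(gripper=[3.5, 3.5, 3.5, 3.5, 3.5], slide=[[0.15, 0, 1], [0.15, 0, 1.8], [0.15, 0, 2.4], [0.15, 0, 3.0], [0.15, 0, 3.0]], turn=[[0, 0, 0], [0, 0, 0], [0, 0, 0], [0, 0, 0], [0, 0, 0]])

```text
clock: 7.3
position: [0.5342, -0.165, 0.1258]
tool_rot: [-3.141, -0.0, 1.663]
force: [-0.5, 0.5, -2.2]
grip_width: 0.0429
```

arm_command(gripper=[3.5, 3.5, 3.5, 3.5, 3.5], slide=[[0, 0, 0.6], [0, 0, 1.2], [0, 0, 1.8], [0, 0, 2.2], [0, 0, 2.2]], turn=[[0, 0, 0], [0, 0, 0], [0, 0, 0], [0, 0, 0], [0, 0, 0]])

```text
clock: 7.92
position: [0.5342, -0.165, 0.104]
tool_rot: [-3.141, -0.0, 1.663]
force: [0.2, -0.1, -2.3]
grip_width: 0.0428
```

```bash
python3 -c "
from h import *
go(.5346,-.1655,.1007,95.4)"
```

```text
t 7.92 pos [ 0.5342 -0.165   0.104 ] rpy [-1.7997e+02 -1.0000e-02  9.5290e+01] q7 0.51 F [ 0.2 -0.1 -2.3] w 0.0428
slide cm [-0.06  0.04  0.33] turn z -0.11
```

No contact forces, and the bottle is already deep in the well. Now the last millimetres down to home.

arm_command(gripper=[3.5, 3.5, 3.5, 3.5], slide=[[0, 0, 0.2], [0, 0, 0.3], [0, 0, 0.4], [0, 0, 0.4]], turn=[[0, 0, 0], [0, 0, 0], [0, 0, 0], [0, 0, 0]])

```text
clock: 8.43
position: [0.5345, -0.165, 0.1007]
tool_rot: [3.141, 0.0, 1.663]
force: [-1.3, 0.6, 6.3]
grip_width: 0.0425
```

```bash
python3 - <<'E'
from h import *
go(.5346,-.1655,.1007,95.4)
g=vision.grab_frame("scene")
cv2.imwrite("pics/s8.png",cv2.resize(g[190:340,250:400],(600,600),interpolation=cv2.INTER_CUBIC))
E
```

```text
t 8.43 pos [ 0.5345 -0.165   0.1007] rpy [179.97   0.    95.29] q7 0.51 F [-1.3  0.6  6.3] w 0.0425
slide cm [-0.05  0.   -0.  ] turn z -0.11
```

View pics/s8.png

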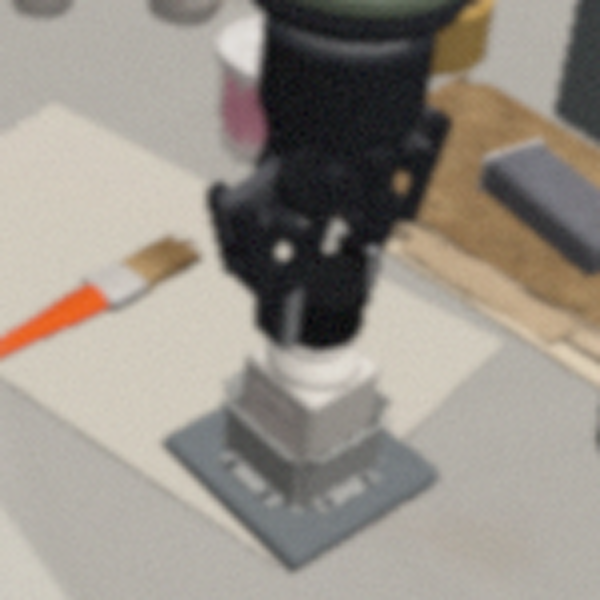

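Home: z = 0.1007 exactly as predicted, with a light upward contact force. The picture shows the body inside the lips, level and square. Now I press the cap.

arm_command(gripper=[3.5, 3.5, 3.5, 3.5, 3.5], slide=[[0, 0, 0], [0, 0, 0.2], [0, 0, 0.4], [0, 0, 0.5], [0, 0, 0.5]], turn=[[0, 0, 0], [0, 0, 0], [0, 0, 0], [0, 0, 0], [0, 0, 0]], force=100)

```text
clock: 9.1
position: [0.5347, -0.1651, 0.0961]
tool_rot: [3.141, 0.0, 1.663]
force: [-3.5, 1.3, 13.8]
grip_width: 0.0425
```

Pressed 4.6 mm at 14 N. I press a bit more and twist.

arm_command(gripper=[3.5, 3.5, 3.5, 3.5, 3.5], slide=[[0, 0, 0.08], [0, 0, 0.08], [0, 0, 0.08], [0, 0, 0.08], [0, 0, 0.08]], turn=[[0, 0, 0], [0, 0, -5], [0, 0, -11], [0, 0, -17], [0, 0, -17]])

```text
clock: 9.72
position: [0.5351, -0.1654, 0.096]
tool_rot: [3.14, 0.001, 1.961]
force: [-5.0, 1.0, 22.5]
grip_width: 0.0422
```

```bash
python3 -c "
from h import *
go(.5345,-.165,.0955,157.3);print(bot.observe()['moment'])"
```

```text
t 9.72 pos [ 0.5351 -0.1654  0.096 ] rpy [1.7988e+02 6.0000e-02 1.1237e+02] q7 0.74 F [-5.   1.  22.5] w 0.0422
slide cm [ 0.06 -0.04  0.05] turn z -44.93
[0.28716146 1.03082493 0.15870911]
```

arm_command(gripper=[3.5, 3.5, 3.5, 3.5, 3.5], slide=[[0, 0, 0], [0, 0, 0], [0, 0, 0], [0, 0, 0], [0, 0, 0]], turn=[[0, 0, -8], [0, 0, -16], [0, 0, -24], [0, 0, -32], [0, 0, -32]])

```text
clock: 10.35
position: [0.5347, -0.1659, 0.0961]
tool_rot: [3.141, 0.002, 2.52]
force: [-8.0, -1.0, 26.9]
grip_width: 0.0423
```

```bash
python3 -c "
from h import *
go(.5345,-.165,.0955,157.3);print(bot.observe()['moment'])"
```

```text
t 10.35 pos [ 0.5347 -0.1659  0.0961] rpy [1.7998e+02 1.0000e-01 1.4437e+02] q7 1.16 F [-8.  -1.  26.9] w 0.0423
slide cm [0.07 0.06 0.06] turn z -12.93
[-0.31503727  1.72950336  0.1653192 ]
```

arm_command(gripper=[3.5, 3.5, 3.5, 3.5, 3.5], slide=[[0, 0, 0], [0, 0, 0], [0, 0, 0], [0, 0, -0.2], [0, 0, -0.4]], turn=[[0, 0, -8], [0, 0, -14], [0, 0, -14], [0, 0, -14], [0, 0, -14]])

```text
clock: 10.98
position: [0.5344, -0.1657, 0.0991]
tool_rot: [-3.141, 0.001, 2.762]
force: [-2.2, -0.9, 4.5]
grip_width: 0.0422
```

```bash
python3 -c "
from h import *
go(.5345,-.165,.0955,157.3);print(bot.observe()['moment'])
f=vision.grab_frame('wrist');cv2.imwrite('pics/w9.png',f)"
```

```text
t 10.97 pos [ 0.5344 -0.1657  0.0991] rpy [-1.7997e+02  4.0000e-02  1.5825e+02] q7 1.35 F [-2.2 -0.9  4.5] w 0.0422
slide cm [0.02 0.06 0.36] turn z 0.95
[-0.44277799  0.48001689 -0.03712338]
```

Next I lift gently and check the weight: the cap alone should read about -0.3 N, against -2.4 N with the bottle.

arm_command(gripper=[3.5, 3.5, 3.5, 3.5, 3.5], slide=[[0, 0, -0.2], [0, 0, -0.4], [0, 0, -0.7], [0, 0, -1.0], [0, 0, -1.0]], turn=[[0, 0, 0], [0, 0, 0], [0, 0, 0], [0, 0, 0], [0, 0, 0]])

```text
clock: 11.65
position: [0.5345, -0.1649, 0.1087]
tool_rot: [3.142, 0.0, 2.763]
force: [-0.5, -0.4, 0.6]
grip_width: 0.0423
```

arm_command(gripper=[3.5, 3.5], slide=[[0, 0, 0], [0, 0, 0]], turn=[[0, 0, 0], [0, 0, 0]])

```text
clock: 11.9
position: [0.5343, -0.165, 0.1084]
tool_rot: [-3.142, -0.0, 2.763]
force: [-0.1, -1.0, 1.2]
grip_width: 0.0421
```

arm_command(gripper=[3.5, 3.5, 3.5, 3.5, 3.5], slide=[[0, 0, -1], [0, 0, -2], [0, 0, -3], [0, 0, -4], [0, 0, -4]], turn=[[0, 0, 0], [0, 0, 0], [0, 0, 0], [0, 0, 0], [0, 0, 0]])

```text
clock: 12.52
position: [0.5348, -0.1651, 0.1494]
tool_rot: [3.141, 0.001, 2.763]
force: [-0.2, -0.5, -1.0]
grip_width: 0.0422
```

arm_command(gripper=[3.5, 3.5], slide=[[0, 0, 0], [0, 0, 0]], turn=[[0, 0, 0], [0, 0, 0]])

```text
clock: 12.78
position: [0.5342, -0.1649, 0.1481]
tool_rot: [-3.141, -0.001, 2.763]
force: [2.2, -0.6, -0.2]
grip_width: 0.0422
```

```bash
python3 - <<'E'
from h import *
go(.5345,-.165,.148,158.25)
f=vision.grab_frame("wrist");g=vision.grab_frame("scene")
cv2.imwrite("pics/end.png",np.hstack([cv2.resize(f[100:380,140:420],(400,400)),cv2.resize(g[180:340,240:400],(400,400),interpolation=cv2.INTER_CUBIC)]))
E
```

```text
t 12.78 pos [ 0.5342 -0.1649  0.1481] rpy [-1.7999e+02 -3.0000e-02  1.5829e+02] q7 1.36 F [ 2.2 -0.6 -0.2] w 0.0422
slide cm [-0.03  0.    0.01] turn z 0.04
```

View pics/end.png

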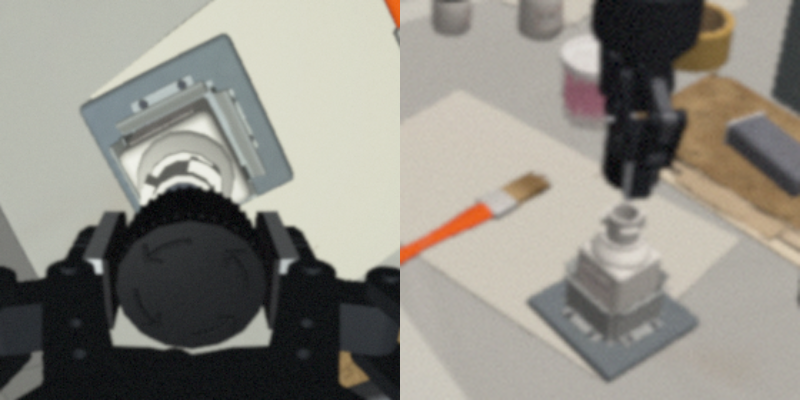

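The cap is held at (190,285) in the left panel. The right panel shows the open neck at (628,215), with the bottle level and home in the well and the brush untouched. I hand the job in.

```bash
python3 -c "
from workcell import job_done
print(job_done())"
```

```text
the job is handed in; nothing more can be done
None
```

The job is done and handed in at 12.8 s of the 48 s allowed; the hand-in gives no verdict. I carried the bottle by its locked cap into the well, pressed the cap about 4.6 mm, twisted the tool 63° anticlockwise while pressed, and lifted the cap off. The gripper still holds it, skirt about 3.5 cm straight above the mouth.

**Last checks:**
- **Bottle home:** the bottle seated at the predicted height (TCP z 0.1007 m). The last picture shows it upright in the well with its neck open.
- **Cap free:** after the lift the vertical force read about 0 N, against -2.4 N with the bottle hanging, so the bottle was not lifted. The grip width held at 42 mm.
- **Forces:** the largest wrist force I read was about 28 N, against the limit of 120 N.
- **Other things:** the brush is where it was. I did not compare the other things with the first picture, but the arm was never near them at their height.

**Disagreements:**
- The fixed cameras and the wrist camera disagreed on the bottle's y by 4–5 mm. I used 0.145 m, between the two, and the first close wrist picture confirmed it.
- The last sideways force reading was 2.2 N. I took it for noise or settling and did not check further.

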